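Make the kitchen tap safe before the water comes back

ROBOT

A 7-joint arm with a two-finger parallel gripper is mounted at the origin on the work surface. World frame = base frame: x ahead of the robot, y to its left, z up, the work surface at z = 0. Lengths are in mm, angles in rad, forces in N, time in s.
With the tool pointing down it reaches from about 400 to 850 mm from the base axis. Payload 4.4 kg.
Tool frame: the origin (TCP) lies at the very end of the fingers, on their centre line; the grasp point (between the pads) lies 19 mm behind it; z points along the fingers, y is the line along which they close (so a half turn about z gives the same grasp; the last joint's range is limited). The gripper opens to 94 mm and grips with 3 to 60 N. Pads are 16 mm wide; open, the fingers measure 119 mm over their backs; the gripper's body (75 mm by 177 mm) begins 78 mm behind the grasp point.
Start: joints at [1.169, 0.628, 0.038, 1.517, -0.027, 0.996, -0.02], TCP at [214.22, -613.7, 205.478] pointing down, gripper open.
Joint ranges: [-3.06, 3.06], [-0.37, 2.12], [-1.25, 1.32], [0.18, 2.47], [-1.1, 4.24], [0.23, 1.98], [-2.94, 2.94]. Speed limits (rad/s): [2.57, 2.57, 3.14, 3.14, 3.14, 3.14, 3.14].

INTERFACE

Orientations are given as a 3x3 rotation matrix whose columns are the frame's x, y, z axes.
In Python, from plant import arm gives the robot as it stands.
- The arm moves only by the shell command python3 -m creep 'ROWS' [FORCE]. ROWS is JSON, a list of rows, each a list of 7 numbers: the shift along the tool's x, y, z in m, then the turn, a rotation vector about the tool's x, y, z in degrees, then the opening, from 0 (shut) to 1 (fully open). In form: [[tx, ty, tz, ax, ay, az, jaw], ...]. A call has exactly 10 rows; each row is the pose to reach, as a shift and turn from the pose commanded when the call began, along the tool's axes at that moment; what a row does not reach only later rows make up. A row lasts 1/8 s, in which the tool goes at most 62.5 mm and 10.7 degrees, less where a joint would pass 70% of its speed; a pose out of reach is approached as far as the arm can. A call with a gripper value outside its range is refused whole. The fingers move at their own pace and stop on an object; FORCE is the grip in N (left out, the last holds). Time passes only in rows, so rows that repeat a pose let the fingers close, or fill a call up. It gives the time, the measured TCP pose, the force, the opening and the grip force at its end, in the units of the state.
- arm.get_obs(): the state, without advancing time (a new reading comes with each control period).
- arm.snapshot(name): name is "side" or "top"; returns a dict with "color" (384x512x3 uint8, red, green, blue), "intrinsics" (3x3 intrinsics, pixels), "rvec" (rotation vector, rad) and "tvec" (3), from world to camera coordinates, as OpenCV has them. Camera axes: x right, y down, z forward; pixel columns grow to the right and rows downward; lengths in mm; the calibration is good to about 2 mm. A picture is of the moment at which its call begins. There is no depth.
- arm.sign_off(): hands the job in; it is judged then, once.
Trained networks look in a picture, given as the dict that the camera call returned (one of the last four; its "shot" number tells which), for a name from the list of things; names that differ only in an ending like _2 or _b are one class to them, and where a whole thing is asked for, a point or a joint stands for the part that bears it (a point fixed in the world has none). Each returns a list of dicts, best first, with "conf" (0 to 1); they miss things now and then, are a little off and sometimes report something else, mostly with a low value. They report only what shows in the picture. A call takes as long as a camera call. They do not tell look-alikes from the thing itself.
- arm.masks_of(picture, query): "pixels" (384x512 bool, what is visible of it) and "pixel" ([row, column] in pixels, amid what is visible of it).
The state is a dict: "time_s": time; "joint_pos": joint angles; "dq": joint speeds; "joint_efforts": joint torques, N m; "eef_pos": TCP position; "orientation": TCP orientation; "ft_force": force on the tool from outside, world axes, zero at the start; "moment": the same for the moment, N m; "width": finger opening in mm; "grip_force": force on a finger pad.
Only numpy, scipy, OpenCV 4.12 (cv2) and the standard library are available. Lean on these libraries where they do the work, as an engineer would, in place of code of your own. Each camera call takes 0.05 s, during which the arm holds its last target. There are 200 camera calls.

TASK

The water is off at the mains, and someone has left the cold valve open. Before it comes back on, push the blue-tipped lever fully shut and push the tap's spout round until its outlet hangs over the middle of the open saucepan, to catch the drips. Work only by pushing with a fingertip: leave the saucepan, teapot, mug and soap bottle standing where they are, and take the hand away at the end.

Things in the scene. Friction and masses are not known exactly. Their poses are not given: they have to be found in the camera images.
- sink: Shallow steel sink tray with a swivel tap, fixed; place and yaw differ. Origin on the counter (z = 0) under the tap's vertical pivot. The tray runs 300 mm to its front (local -x), 60 mm behind, 270 mm to each side; basin floor 4 mm thick; rims and rear tap ledge (local x -60 to +60 mm) 30 mm high. Pillar 36 mm thick, its turning cap 42 mm, ending 250 mm above the counter.
- spout (a joint): Spout angle (rad) about the tap's pivot: 0 points along the sink's local -x, positive turns anticlockwise seen from above; range +-1.3, starts near 0. Level steel arm 24 mm wide, 22 mm tall, centre line 235 mm above the counter, reaching 232 mm from the pivot; an outlet pipe 26 mm thick hangs at 220 mm down to 170 mm height. Friction (0.25 N m) keeps it where it is left.
- outlet (a point): Centre of the spout outlet's lower mouth, 220 mm out from the pivot, 170 mm above the counter; turns with the spout.
- spout_mid (a point): Point on the spout's centre line, 160 mm out from the pivot and 235 mm above the counter: a good place to push, from either side; turns with the spout.
- valve: Separate cold-water valve, an aluminium post fixed on the counter right of the sink; place and yaw differ. Origin on the counter under the lever's vertical axis. Foot 64 mm across, post 44 mm, turning hub 48 mm across, 70 to 104 mm above the counter, blue dot on top. A white line on the counter along its local -x shows where the lever points when shut.
- cold_lever (a joint): Lever angle (rad): 0 fully shut against its stop, lever along the valve's local -x over the white line; positive is open, turned anticlockwise seen from above, to 1.5. Starts well open; push it clockwise to shut. Level steel bar, blue end, 14 mm wide and tall, centre line 90 mm above the counter, reaching 105 mm from the axis. Friction (0.1 N m) keeps it where it is left; no spring.
- lever_tip (a point): Point on the lever's centre line 100 mm out from its axis, 90 mm above the counter; turns with the lever.
- saucepan: Open black saucepan, loose, about 0.9 kg, standing in the basin left or right of the middle, 195 to 245 mm from the tap's pivot; 164 mm across, 85 mm tall, black handle along its local -x to 214 mm from its centre, at most 89 mm above its base. Origin at the centre of its underside. Not to be moved.
- pan_mouth (a point): Centre of the saucepan's open mouth, 85 mm above its underside; inner radius about 78 mm.
- teapot: Round steel teapot with white knob, handle and pouring spout, loose, standing in the basin on the other side; 124 mm across, 128 mm tall, its handle (local -y) and pouring spout (local +y) reach about 115 mm from its centre. Origin at the centre of its underside. Not to be moved.
- mug: Blue ceramic mug, loose, 76 mm across, 85 mm tall, standing behind the valve. Origin at the centre of its underside. Not to be moved.
- soap: Green washing-up-liquid bottle, loose, 60 mm across, 180 mm tall, on the rear ledge of the sink, right of the tap. Origin at the centre of its underside. Not to be moved.
Mind the look-alikes: they are no part of the job. What is shaped like the valve but pink is not meant.

How it is judged:
By the outcome, as a careful person would: the job done as asked, in the order asked, and still so for the second after the job is handed in, with the robot touching nothing.
It also fails if it takes over 56 s, if anything falls off the work surface, if the arm or the gripper's body presses on something with over 40 N, if the wrist force passes 120 N, or if a joint passes its speed limit or range.

## Working session

There is one attempt and no reset: what is moved stays moved. The work goes in short steps, Python scripts to look and compute and a shell command to move; the robot and the scene stay as the last step left them, time stands still between calls to the robot, and variables do not carry over. Pictures are saved under pics/ and viewed, at most 10 in all, crops included, and the job is handed in when it is done.

```bash
mkdir -p pics; ls; cat > h.py <<'E'
import numpy as np, cv2
from plant import arm
def cam(s):
    R=cv2.Rodrigues(np.array(s["rvec"],float))[0]; return np.array(s["intrinsics"],float),R,np.array(s["tvec"],float).ravel()
def proj(s,P):
    K,R,t=cam(s); p=(R@np.atleast_2d(P).T).T+t; p=(K@p.T).T; return p[:,:2]/p[:,2:]
def ray(s,uv):
    K,R,t=cam(s); d=R.T@np.linalg.inv(K)@np.array([uv[0],uv[1],1.]); return -R.T@t,d/np.linalg.norm(d)
def atz(s,uv,z):
    c,d=ray(s,uv); return c+d*(z-c[2])/d[2]
def tri(s1,u1,s2,u2):
    c1,d1=ray(s1,u1);c2,d2=ray(s2,u2)
    a=np.linalg.lstsq(np.c_[d1,-d2],c2-c1,rcond=None)[0]
    p,q=c1+a[0]*d1,c2+a[1]*d2
    return (p+q)/2,np.linalg.norm(p-q)
E
python3 - <<'E'
from h import *
import pickle
S={n:arm.snapshot(n) for n in("side","top")}
pickle.dump(S,open("s0.pkl","wb"))
im=np.vstack([S["side"]["color"],S["top"]["color"]])[:,:,::-1]
cv2.imwrite("pics/a_side.png",cv2.resize(S["side"]["color"][:,:,::-1],(800,600)));cv2.imwrite("pics/a_top.png",cv2.resize(S["top"]["color"][:,:,::-1],(800,600)))
for n,s in S.items():
    for q in["sink","spout","outlet","valve","cold_lever","lever_tip","saucepan","pan_mouth","teapot","mug","soap"]:
        for r in arm.masks_of(s,q)[:3]: print(n,q,round(r["conf"],2),np.round(r["pixel"]),r["pixels"].sum())
for n,s in S.items():
    K,R,t=cam(s); print(n,np.round(-R.T@t),np.round(R[2],2))
o=arm.get_obs();print(o["time_s"],np.round(o["orientation"],3),o["eef_pos"])
E
```

```text
pics
side sink 0.86 [287. 213.] 12480
side spout 0.86 [230. 217.] 1009
side outlet 0.66 [228. 216.] 964
side valve 0.84 [192. 314.] 468
side valve 0.81 [146. 269.] 425
side valve 0.68 [162. 230.] 401
side cold_lever 0.77 [187. 321.] 232
side cold_lever 0.76 [145. 271.] 191
side cold_lever 0.72 [173. 272.] 150
side lever_tip 0.75 [161. 236.] 196
side lever_tip 0.63 [169. 273.] 219
side lever_tip 0.61 [188. 316.] 233
side saucepan 0.71 [238. 238.] 1625
side pan_mouth 0.69 [237. 240.] 1542
side pan_mouth 0.16 [168. 273.] 223
side teapot 0.96 [304. 240.] 1400
side mug 0.75 [186. 205.] 536
side soap 0.75 [208. 190.] 524
top sink 0.82 [177. 186.] 13664
top spout 0.91 [172. 171.] 1038
top spout 0.49 [134. 242.] 406
top outlet 0.73 [168. 174.] 1024
top valve 0.57 [218. 331.] 480
top valve 0.57 [157. 348.] 528
top valve 0.56 [199. 394.] 547
top cold_lever 0.79 [202. 396.] 310
top cold_lever 0.76 [273. 319.] 362
top cold_lever 0.53 [155. 352.] 366
top lever_tip 0.93 [271. 318.] 367
top lever_tip 0.84 [216. 336.] 340
top lever_tip 0.79 [155. 349.] 370
top saucepan 0.57 [190. 239.] 2419
top pan_mouth 0.66 [194. 237.] 2389
top teapot 0.85 [208. 146.] 1412
top mug 0.86 [137. 306.] 543
top mug 0.34 [215. 338.] 386
top mug 0.21 [168. 174.] 1066
top soap 0.74 [134. 244.] 392
top soap 0.25 [168. 172.] 1008
side [ 346. 1021. 1249.] [ 0.12 -0.72 -0.68]
top [ 484. -130. 1216.] [ 0.06  0.   -1.  ]
1.2 [[ 0.944  0.33   0.   ]
 [ 0.33  -0.944 -0.   ]
 [ 0.     0.    -1.   ]] [ 214.20941008 -613.7075172   205.49409552]
```

View pics/a_top.png

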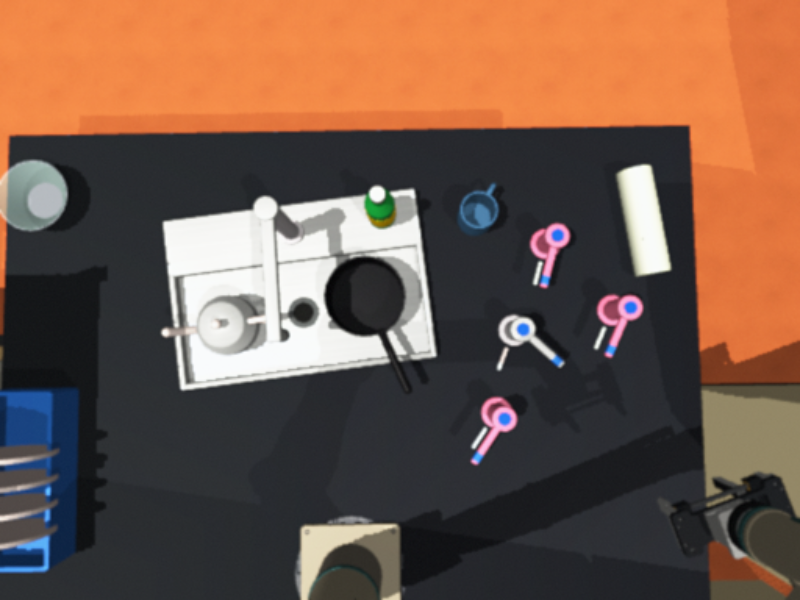

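View pics/a_side.png

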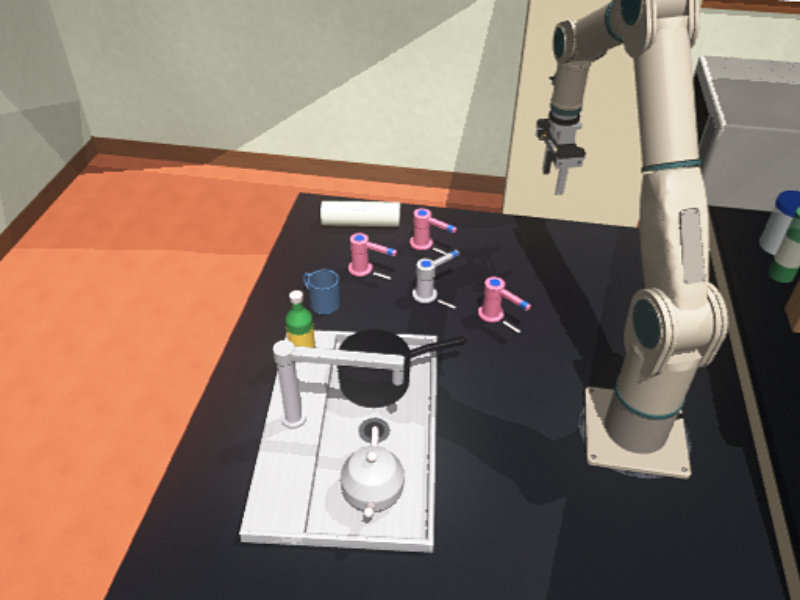

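The top picture (800x600) shows four valve-shaped things: pink at (555,236), (628,308) and (503,418), and a grey/white one at (521,330). The grey one fits, being aluminium with its lever off its white line. The spout runs from the cap (265,207) to (275,340). The pan is on its right at (366,296), the teapot at (225,323). I'll confirm the valve in a crop and measure.

```bash
python3 - <<'E'
from h import *
import pickle
S=pickle.load(open("s0.pkl","rb"))
t,s=S["top"],S["side"]
c1=cv2.resize(t["color"][190:250,300:380,::-1],(640,480),interpolation=cv2.INTER_CUBIC)
c2=cv2.resize(s["color"][150:210,240:320,::-1],(640,480),interpolation=cv2.INTER_CUBIC)
cv2.imwrite("pics/b.png",cv2.resize(np.hstack([c1,c2]),(800,300)))
for n,(r0,r1,k0,k1) in(("top",(190,250,300,380)),("side",(150,210,240,320))):
    im=S[n]["color"].astype(int); m=((im[...,2]>im[...,0]+70)).astype(np.uint8)
    m2=np.zeros_like(m);m2[r0:r1,k0:k1]=m[r0:r1,k0:k1]
    N,L,st,ce=cv2.connectedComponentsWithStats(m2)
    for i in range(1,N): print(n,st[i,4],np.round(ce[i],1))
f=1/1.5625
print("cap tri",tri(t,(265*f,207*f),s,(285*f,349*f)))
print("cap top",atz(t,(265*f,207*f),250))
print("spout end",atz(t,(275*f,341*f),246))
# pan mouth
for a in [(366*f,297*f)]: print("pan",atz(t,a,89))
g=t["color"].sum(2)
m=np.zeros((384,512),np.uint8)
r=arm.masks_of
print("teapot knob",tri(t,(220*f,323*f),s,(371*f,456*f)))
print("sink corners",[np.round(atz(t,(u*f,v*f),30)) for u,v in((163,221),(415,189),(437,356),(181,389))])
print("soap cap",tri(t,(377*f,192*f),s,(297*f,297*f)))
E
```

```text
top 53 [334.5 210.4]
top 31 [356.  230.4]
side 15 [249.3 160.5]
side 14 [290.6 161.8]
side 23 [272.1 168.5]
side 21 [316.4 180.4]
cap tri (array([715.82908885, 116.79770443, 241.53519904]), np.float64(7.632509862848254))
cap top [717.68601222 115.28040802 250.        ]
spout end [485.96497782  98.32021355 246.        ]
pan [572.0001074  -46.50136707  89.        ]
teapot knob (array([522.19968334, 238.45400854, 109.39386841]), np.float64(0.9435397622485214))
sink corners [array([744., 388.,  30.]), array([ 806., -148.,   30.]), array([ 451., -190.,   30.]), array([389., 345.,  30.])]
soap cap (array([750.66674541, -76.57254443, 197.58005488]), np.float64(9.418763444167757))
```

View pics/b.png

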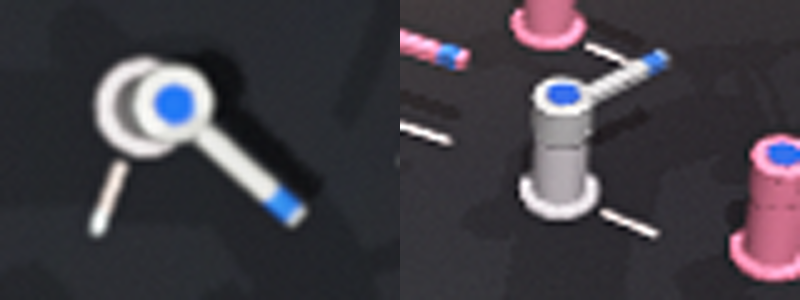

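The crop confirms it: an aluminium post with its lever well off the white line, beside pink look-alikes. Next I work out the geometry.

```bash
python3 - <<'E'
from h import *
import pickle
S=pickle.load(open("s0.pkl","rb"))
t,s=S["top"],S["side"]
print("hub tri",tri(t,(334.5,210.4),s,(272.1,168.5)),"z104",atz(t,(334.5,210.4),104),atz(s,(272.1,168.5),104))
print("tip tri",tri(t,(356,230.4),s,(290.6,161.8)),"z97",atz(t,(356,230.4),95))
a,b=atz(t,(324.4,223),0),atz(t,(319.4,236.4),0);print("line",a,b)
a2,b2=atz(s,(280.3,192.1),0),atz(s,(291.4,196.6),0);print("line side",a2,b2)
f=1/1.5625
print("pinkhub",atz(t,(504*f,418*f),104),"pinktip",atz(t,(475*f,461*f),90))
# pan circle
im=t["color"].astype(int).sum(2); m=np.zeros((384,512),np.uint8); m[150:230,200:268]=(im[150:230,200:268]<190)
m=cv2.morphologyEx(m,cv2.MORPH_OPEN,np.ones((13,13),np.uint8))
N,L,st,ce=cv2.connectedComponentsWithStats(m);i=1+st[1:,4].argmax();print("pan blob",st[i],ce[i])
print("mouth",atz(t,ce[i],89),"top rows",atz(t,(ce[i][0],st[i][1]),89),atz(t,(st[i][0],ce[i][1]),89),atz(t,(st[i][0]+st[i][2],ce[i][1]),89))
E
```

```text
hub tri (array([ 503.80020661, -355.78154264,   98.85260625]), np.float64(2.1375050843311603)) z104 [ 504.76530632 -354.6170854   104.        ] [ 502.03949648 -349.75020735  104.        ]
tip tri (array([ 439.85416545, -423.31822011,   87.74858819]), np.float64(5.0770078839444235)) z97 [ 442.64357939 -421.09883748   95.        ]
line [ 464.96735164 -340.84876103    0.        ] [ 420.53984545 -323.1928641     0.        ]
line side [ 463.14879766 -334.27558005    0.        ] [ 416.57233145 -316.01270948    0.        ]
pinkhub [ 331.80385735 -314.29733098  104.        ] pinktip [ 247.03745688 -258.016279     90.        ]
pan blob [ 209  165   49   49 1995] [233.15488722 189.2641604 ]
mouth [574.59443946 -43.13010893  89.        ] top rows [650.88966641 -43.66034721  89.        ] [575.47885823  32.35004736  89.        ] [ 573.68544333 -120.70780389   89.        ]
```

Hub is at (504,-354), the lever points at about 47° and shut is at about -21°. The first move aligns the tool with world axes, shuts the fingers and goes above the free side of the lever.

```bash
python3 -m creep '[[0.04,-0.01,0,0,0,3,0],[0.08,-0.02,0,0,0,8,0],[0.12,-0.03,0,0,0,14,0],[0.16,-0.04,0,0,0,19.3,0],[0.2,-0.05,0.01,0,0,19.3,0],[0.24,-0.06,0.03,0,0,19.3,0],[0.28,-0.068,0.045,0,0,19.3,0],[0.313,-0.073,0.055,0,0,19.3,0],[0.313,-0.073,0.055,0,0,19.3,0],[0.313,-0.073,0.055,0,0,19.3,0]]'; python3 -c "
from h import *
o=arm.get_obs();print(np.round(o['orientation'],3),o['eef_pos'],o['ft_force'])
s=arm.snapshot('top');cv2.imwrite('pics/c.png',cv2.resize(s['color'][160:310,260:460,::-1],(800,600)))"
```

```text
time_s: 2.45
eef_pos: [484.6, -442.7, 150.7]
orientation: [[1.0, -0.002, -0.001], [-0.002, -1.0, -0.001], [-0.001, 0.001, -1.0]]
ft_force: [-1.4, -0.5, 0.5]
width: 0.4
grip_force: 0.0
[[ 1.    -0.002 -0.001]
 [-0.002 -1.    -0.001]
 [-0.001  0.001 -1.   ]] [ 484.60677129 -442.67296267  150.69089463] [-1.41909026 -0.46630205  0.50144894]
```

View pics/c.png

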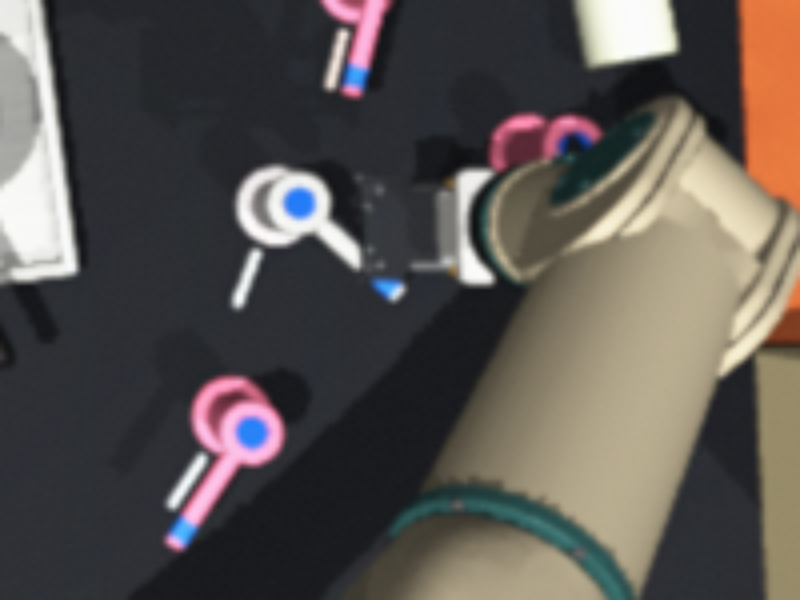

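The picture shows the gripper on the lever's free (open) side, with the lever tip at (388,290) and the white line at (247,278). Now descend and push clockwise.

```bash
python3 -m creep '[[0,0,0.03,0,0,0,0],[0,0,0.06,0,0,0,0],[0,0,0.072,0,0,0,0],[-0.008,-0.01,0.072,0,0,0,0],[-0.016,-0.019,0.072,0,0,0,0],[-0.027,-0.028,0.072,0,0,0,0],[-0.04,-0.038,0.072,0,0,0,0],[-0.048,-0.05,0.072,0,0,0,0],[-0.054,-0.061,0.072,0,0,0,0],[-0.059,-0.078,0.072,0,0,0,0]]'
```

```text
time_s: 3.75
eef_pos: [427.3, -364.9, 79.5]
orientation: [[1.0, -0.002, 0.003], [-0.002, -1.0, -0.003], [0.003, 0.003, -1.0]]
ft_force: [1.6, -1.3, -0.3]
width: 0.2
grip_force: 1.1
```

```bash
python3 -m creep '[[0,-0.006,0,0,0,0,0],[0,-0.01,0,0,0,0,0],[0,-0.014,0,0,0,0,0],[0,-0.016,0,0,0,0,0],[0,-0.018,0,0,0,0,0],[0,-0.019,0,0,0,0,0],[0,-0.02,0,0,0,0,0],[0,-0.021,0,0,0,0,0],[0,-0.021,0,0,0,0,0],[0,-0.021,0,0,0,0,0]]'; python3 - <<'E'
from h import *
for n in("top","side"):
    s=arm.snapshot(n);im=s["color"].astype(int);m=((im[...,2]>im[...,0]+60)).astype(np.uint8)
    r0,r1,k0,k1={"top":(190,255,295,380),"side":(150,215,255,310)}[n]
    m2=np.zeros_like(m);m2[r0:r1,k0:k1]=m[r0:r1,k0:k1];N,L,st,ce=cv2.connectedComponentsWithStats(m2)
    for i in range(1,N): print(n,st[i,4],ce[i].round(1),atz(s,ce[i],95).round())
E
```

```text
time_s: 5.0
eef_pos: [426.7, -343.3, 78.5]
orientation: [[1.0, -0.002, 0.0], [-0.002, -1.0, -0.001], [0.0, 0.001, -1.0]]
ft_force: [1.3, -4.2, -1.9]
width: 0.3
grip_force: 1.9
top 56 [334.5 210.3] [ 505. -356.   95.]
side 23 [272.1 168.5] [ 503. -361.   95.]
side 14 [292.3 179.4] [ 419. -310.   95.]
```

```bash
python3 -m creep '[[0,-0.001,0,0,0,0,0],[0,-0.002,0,0,0,0,0],[0,-0.003,0,0,0,0,0],[0,-0.004,0,0,0,0,0],[0,-0.004,0,0,0,0,0],[0,-0.004,0,0,0,0,0],[0,-0.004,0,0,0,0,0],[0,-0.004,0,0,0,0,0],[0,-0.004,0,0,0,0,0],[0,-0.004,0,0,0,0,0]]'
```

```text
time_s: 6.35
eef_pos: [426.8, -342.9, 78.7]
orientation: [[1.0, -0.003, 0.002], [-0.003, -1.0, -0.006], [0.002, 0.006, -1.0]]
ft_force: [0.1, -12.3, -5.5]
width: 0.5
grip_force: 5.2
```

Force rose to 12 N without movement, so the lever is against its stop. Back off, rise, and go over the spout to its left side.

```bash
python3 -m creep '[[0,0.015,0,0,0,0,0],[0,0.035,0,0,0,0,0],[0,0.04,-0.05,0,0,0,0],[0,0.04,-0.11,0,0,0,0],[0.01,0.03,-0.17,0,0,0,0],[0.03,-0.01,-0.21,0,0,0,0],[0.05,-0.06,-0.21,0,0,0,0],[0.07,-0.11,-0.21,0,0,0,0],[0.08,-0.16,-0.21,0,0,0,0],[0.09,-0.2,-0.21,0,0,0,0]]' && python3 - <<'E'
from h import *
s=arm.snapshot("top");im=s["color"].astype(int);m=((im[...,2]>im[...,0]+60)).astype(np.uint8)
m2=np.zeros_like(m);m2[190:260,295:380]=m[190:260,295:380];N,L,st,ce=cv2.connectedComponentsWithStats(m2)
for i in range(1,N): print(st[i,4],ce[i].round(1),atz(s,ce[i],97).round())
E
```

```text
time_s: 7.6
eef_pos: [517.0, -136.3, 288.5]
orientation: [[1.0, 0.001, -0.001], [0.001, -1.0, 0.001], [-0.001, -0.001, -1.0]]
ft_force: [-0.0, -0.3, -0.0]
width: 0.3
grip_force: 0.0
53 [334.5 210.4] [ 505. -356.   97.]
34 [323.1 237.9] [ 421. -319.   97.]
```

```bash
python3 -m creep '[[0.01,-0.045,0,0,0,0,0],[0.02,-0.095,0,0,0,0,0],[0.03,-0.145,0,0,0,0,0],[0.038,-0.195,0,0,0,0,0],[0.038,-0.245,0,0,0,0,0],[0.038,-0.29,0,0,0,0,0],[0.038,-0.29,0,0,0,0,0],[0.038,-0.29,0.03,0,0,0,0],[0.038,-0.29,0.06,0,0,0,0],[0.038,-0.29,0.073,0,0,0,0]]' && python3 -c "
from h import *
a=arm.snapshot('top')['color'];b=arm.snapshot('side')['color']
cv2.imwrite('pics/d.png',cv2.resize(np.hstack([a,b])[:,:,::-1],(800,300)))"
```

```text
time_s: 8.9
eef_pos: [554.5, 149.3, 214.0]
orientation: [[1.0, -0.003, -0.003], [-0.003, -1.0, -0.001], [-0.003, 0.001, -1.0]]
ft_force: [0.4, 0.2, 0.2]
width: 0.5
grip_force: 0.0
```

View pics/d.png

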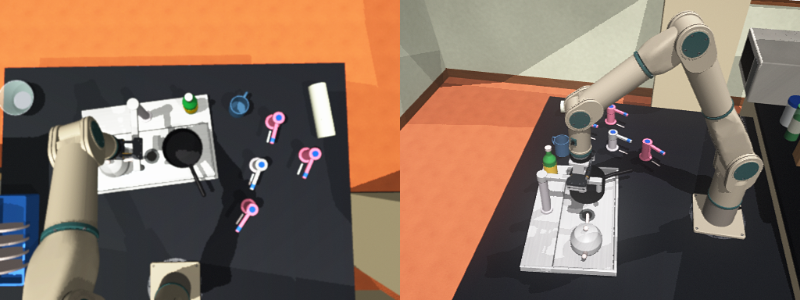

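The picture shows the finger standing left of the spout, clear of teapot and soap. Now push round the arc, stopping short of the target.

```bash
python3 -m creep '[[0.001,0.012,0,0,0,0,0],[0.001,0.022,0,0,0,0,0],[0.002,0.036,0,0,0,0,0],[0.002,0.052,0,0,0,0,0],[0.004,0.066,0,0,0,0,0],[0.007,0.082,0,0,0,0,0],[0.012,0.096,0,0,0,0,0],[0.018,0.108,0,0,0,0,0],[0.022,0.114,0,0,0,0,0],[0.022,0.114,0,0,0,0,0]]' && python3 -c "
from h import *
a=arm.snapshot('top')['color'][100:250,130:330];b=arm.snapshot('side')['color'][180:330,140:340]
cv2.imwrite('pics/e.png',cv2.resize(np.hstack([a,b])[:,:,::-1],(800,300)))"
```

```text
time_s: 10.25
eef_pos: [577.3, 36.0, 215.3]
orientation: [[1.0, -0.002, -0.0], [-0.002, -1.0, -0.001], [-0.0, 0.001, -1.0]]
ft_force: [-0.4, 0.4, -0.5]
width: 0.4
grip_force: 0.0
```

View pics/e.png

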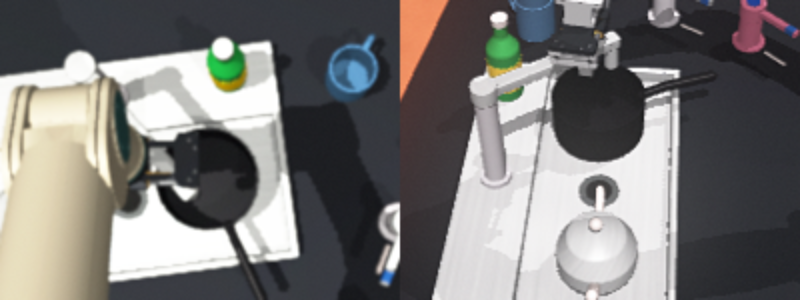

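Side view: the outlet pipe is at crop (612,50), over the far part of the pan. Measure its angle.

```bash
python3 - <<'E'
from h import *
s=arm.snapshot("side")
P=np.array([718,114])
for b in(36,40,44,48,52,56):
    r=np.deg2rad(b);d=-np.array([np.cos(r),np.sin(r)])
    pts=[np.r_[P,250],np.r_[P+232*d,246],np.r_[P+220*d,170]]
    print(b,proj(s,pts).round(1).tolist())
im=cv2.resize(s["color"][185:245,170:270,::-1],(800,480),interpolation=cv2.INTER_CUBIC);cv2.imwrite("pics/f.png",im)
E
```

```text
36 [[180.4, 220.4], [250.2, 198.2], [246.8, 216.2]]
40 [[180.4, 220.4], [247.8, 195.1], [244.7, 213.2]]
44 [[180.4, 220.4], [245.1, 192.1], [242.2, 210.4]]
48 [[180.4, 220.4], [242.2, 189.4], [239.6, 207.7]]
52 [[180.4, 220.4], [239.1, 186.8], [236.7, 205.3]]
56 [[180.4, 220.4], [235.7, 184.4], [233.6, 203.0]]
```

View pics/f.png

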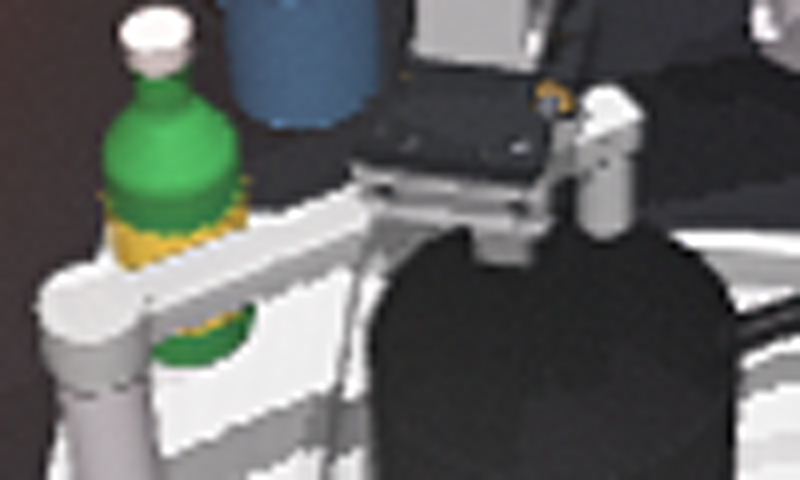

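The spout stands at about 41°, with the target at 47.7°. Push on slowly.

```bash
python3 -m creep '[[0.001,0.002,0,0,0,0,0],[0.003,0.005,0,0,0,0,0],[0.004,0.008,0,0,0,0,0],[0.006,0.011,0,0,0,0,0],[0.007,0.013,0,0,0,0,0],[0.009,0.016,0,0,0,0,0],[0.01,0.018,0,0,0,0,0],[0.011,0.019,0,0,0,0,0],[0.012,0.0205,0,0,0,0,0],[0.012,0.0205,0,0,0,0,0]]' && python3 - <<'E'
from h import *
s=arm.snapshot("side")
im=cv2.resize(s["color"][185:245,170:270,::-1],(800,480),interpolation=cv2.INTER_CUBIC);cv2.imwrite("pics/g.png",im)
E
```

```text
time_s: 11.65
eef_pos: [589.3, 16.4, 215.5]
orientation: [[1.0, -0.001, 0.0], [-0.001, -1.0, -0.0], [0.0, 0.0, -1.0]]
ft_force: [-0.5, 1.2, -0.5]
width: 0.6
grip_force: 0.4
```

View pics/g.png

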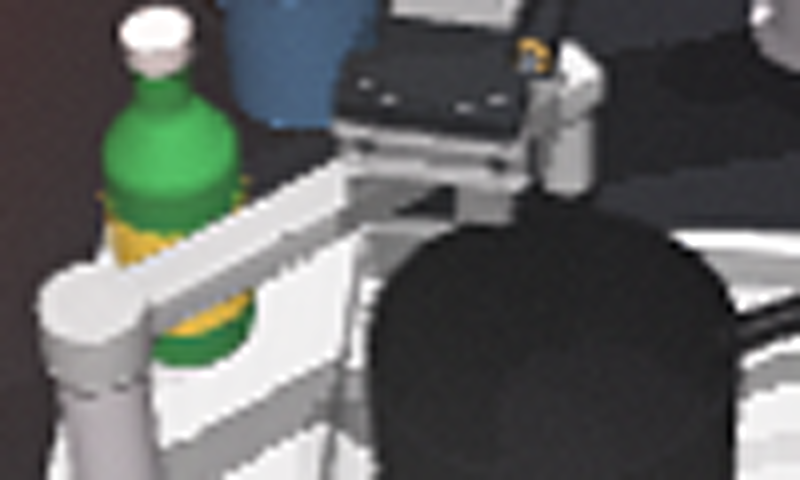

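The outlet mouth is now at crop (567,185), about 48°. Withdraw straight back from the spout, rise and clear the view.

```bash
python3 -m creep '[[-0.006,-0.006,0,0,0,0,0],[-0.02,-0.022,0,0,0,0,0],[-0.035,-0.04,0,0,0,0,0],[-0.035,-0.04,-0.05,0,0,0,0],[-0.035,-0.04,-0.1,0,0,0,0],[-0.05,-0.08,-0.12,0,0,0,0],[-0.06,-0.13,-0.12,0,0,0,0],[-0.07,-0.18,-0.12,0,0,0,0],[-0.08,-0.23,-0.12,0,0,0,0],[-0.08,-0.25,-0.12,0,0,0,0]]' && python3 - <<'E'
from h import *
t=arm.snapshot("top");s=arm.snapshot("side")
P=np.array([718,114])
for b in(44,48,52):
    r=np.deg2rad(b);d=-np.array([np.cos(r),np.sin(r)])
    pts=[np.r_[P,250],np.r_[P+232*d,246],np.r_[P+220*d,170]]
    print(b,proj(t,pts).round(1).tolist())
cv2.imwrite("pics/h.png",cv2.resize(t["color"][110:230,140:300,::-1],(800,600),interpolation=cv2.INTER_CUBIC))
for q in("saucepan","teapot","mug","soap"):
    for n,p in(("top",t),("side",s)):
        r=arm.masks_of(p,q)[:1]; print(q,n,[x["pixel"] for x in r])
E
```

```text
time_s: 12.95
eef_pos: [506.5, 271.4, 335.5]
orientation: [[1.0, 0.006, -0.001], [0.006, -1.0, 0.002], [-0.001, -0.002, -1.0]]
ft_force: [-0.2, -0.3, 0.4]
width: 0.7
grip_force: 0.0
44 [[170.1, 132.4], [230.2, 193.3], [229.5, 192.2]]
48 [[170.1, 132.4], [234.3, 189.0], [233.2, 188.3]]
52 [[170.1, 132.4], [238.2, 184.3], [236.6, 184.2]]
saucepan top [[192.5, 238.9]]
saucepan side [[235.4, 253.4]]
teapot top [[207.8, 147.9]]
teapot side [[305.4, 235.3]]
mug top [[136.7, 307.0]]
mug side [[186.8, 206.3]]
soap top [[134.0, 246.2]]
soap side [[207.0, 189.1]]
```

View pics/h.png

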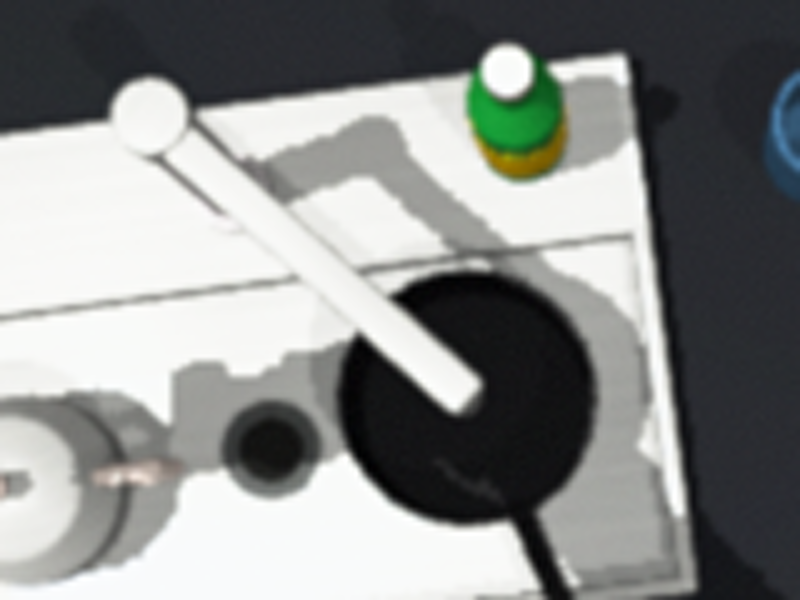

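The top crop shows the spout end at (466,395) and the pan centre at (468,398), so the outlet is about 6 mm from the middle. Pan, teapot, mug and soap haven't moved. Take the hand clear of the sink, make a last lever check, and hand in.

```bash
python3 -m creep '[[-0.01,-0.02,-0.01,0,0,0,0],[-0.03,-0.05,-0.02,0,0,0,0],[-0.05,-0.08,-0.03,0,0,0,0],[-0.07,-0.11,-0.04,0,0,0,0],[-0.09,-0.14,-0.05,0,0,0,0],[-0.1,-0.16,-0.05,0,0,0,0],[-0.1,-0.16,-0.05,0,0,0,0],[-0.1,-0.16,-0.05,0,0,0,0],[-0.1,-0.16,-0.05,0,0,0,0],[-0.1,-0.16,-0.05,0,0,0,0]]' && python3 - <<'E'
from h import *
t=arm.snapshot("top");im=t["color"].astype(int);m=(im[...,2]>im[...,0]+60).astype(np.uint8)
m2=np.zeros_like(m);m2[190:260,295:380]=m[190:260,295:380];N,L,st,ce=cv2.connectedComponentsWithStats(m2)
print([(st[i,4],ce[i].round(1)) for i in range(1,N)], np.abs(arm.get_obs()["dq"]).max())
print(arm.sign_off())
E
```

```text
time_s: 14.7
eef_pos: [410.3, 426.0, 385.5]
orientation: [[1.0, -0.003, 0.0], [-0.003, -1.0, -0.0], [0.0, 0.0, -1.0]]
ft_force: [0.1, -0.1, 0.5]
width: 0.6
grip_force: 0.0
[(np.int32(55), array([334.4, 210.3])), (np.int32(34), array([323.1, 237.9]))] 0.004676609972222935
the job is handed in; nothing more can be done
None
```

I pushed the cold lever shut against its stop first, then pushed the spout round until its outlet was about 6 mm from the saucepan's middle by the top camera; the other things stayed where they were, the hand is clear, and the job was handed in at about 15 s.

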